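# Stroke-test the guard strip of a robot drinks station

## Robot

A 6-joint arm with a two-finger parallel gripper is mounted at the origin on the work surface. World frame = base frame: x ahead of the robot, y to its left, z up, the work surface at z = 0. Lengths are in m, angles in rad, forces in N, time in s.
With the tool pointing down it reaches from about 0.3 to 0.775 m from the base axis. Payload 14.6 kg.
Tool frame: the origin (TCP) lies at the very end of the fingers, on their centre line; the grasp point (between the pads) lies 19 mm behind it; y points along the fingers, z is the direction in which the jaws open and shut, and the axes are right-handed (so a half turn about y gives the same grasp; the last joint's range is limited). The gripper opens to 85 mm and grips with 20 to 120 N. Pads are 22 mm wide; open, the fingers measure 114 mm over their backs; the gripper's body (76 mm by 85 mm) begins 54 mm behind the grasp point. The pads swing forward as they close: fully open they stand 13 mm farther back than shut.
Start: joints at [1.097, 0.3, 1.521, -0, 1.321, -0.067], TCP at [0.218, 0.505, 0.231] pointing down, gripper open.
Joint ranges: [-3.03, 3.03], [-0.79, 2.21], [0.23, 2.52], [-1.04, 4.18], [0, 3.07], [-2.55, 2.55]. Speed limits (rad/s): [2.22, 2.22, 2.57, 3.14, 3.14, 3.14].

## Interface

Orientations are given as a rotation vector (axis times angle).
In Python, from bench import get_obs, read_camera, camera_params, job_done, boxes_of gives the robot as it stands. The module is installed in compiled form; this text tells all that it offers.
- The arm moves only by the tool carry_out, never from a script. Its arguments are lists of equal length, an entry for each row: "delta_pos": the shift along the world's x, y, z each as a share of 2 cm, from -1 to 1, a list of three; "spin": the turn about the world's z as a share of 4 degrees, from -1 to 1. A call has 1 to 12 rows; each row shifts and turns the commanded pose from where the row before left it; what a row does not reach is not made up. A row lasts 1/12 s, in which the tool goes at most 41.7 mm and 7.16 degrees, less where a joint would pass 70% of its speed; a pose out of reach is approached as far as the arm can. A call with a number of a shift or a turn outside -1 to 1 is refused whole. A call with a gripper value outside its range is refused whole. "claw" is the gripper's target within -1 to 1 (fully open at 1, half-way at 0, shut at -1), set as the call begins (left out, the last holds). The fingers move at their own pace and stop on an object; "squeeze" is the grip in N (left out, the last holds). Time passes only in rows, so rows that do not move let the fingers close. It gives the time, the measured TCP pose, the force and the opening at its end, in the units of the state.
- get_obs(): the state, without advancing time (a new reading comes with each control period).
- read_camera(name): name is "side" or "top" or "wrist"; returns the picture (480x640x3 uint8, red, green, blue); there is no depth.
- camera_params(name): a dict with "vfov" (degrees; the focal length in pixels is half the picture's height over the tangent of half this angle, whatever the lens; pixels are square), "cx", "cy" (the principal point, pixels), "rvec" (rotation vector, rad) and "tvec" (3), from world to camera coordinates, as OpenCV has them. Camera axes: x right, y down, z forward; pixel columns grow to the right and rows downward; lengths in m; the calibration is good to about 2 mm. A picture is of the moment at which its call begins: read the wrist's pose just before it. camera_params takes no time and is no camera call; for the wrist camera it gives the pose at the moment of the call.
- job_done(): hands the job in, once; it reports no verdict.
Trained networks look in the newest picture that a camera, given by its name, has taken for a name from the list of things; names that differ only in an ending like _2 or _b are one class to them, and where a whole thing is asked for, a point or a joint stands for the part that bears it (a point fixed in the world has none). Each returns a list of dicts, best first, with "score" (0 to 1); they miss things now and then, are a little off and sometimes report something else, mostly with a low value. They report only what shows in the picture. A call takes as long as a camera call. They do not tell look-alikes from the thing itself.
- boxes_of(camera, thing): "point" ([column, row] as shares, 0 to 1, of the picture: columns of its width, rows of its height, amid what is visible of it).
The state is a dict: "t": time; "joint_positions": joint angles; "joint_vel": joint speeds; "tau": joint torques, N m; "position": TCP position; "eef_rot": TCP orientation; "force": force on the tool from outside, world axes, zero at the start; "ft_torque": the same for the moment, N m; "width": opening from 0.0 (shut) to 1.0 (fully open).
Only numpy, scipy, OpenCV 4.12 (cv2) and the standard library are available. Lean on these libraries where they do the work, as an engineer would, in place of code of your own. Each camera call takes 0.05 s, during which the arm holds its last target.

## Task

Test the curved touch-sensitive guard strip round the front of the serving plate: with closed fingertips, press lightly on the black pad next to the large round cable box and stroke along the strip, without lifting off, over all five pads to the small end post, so that each pad gives a few millimetres in turn. Press gently, then lift away so that all pads are up again. Do not grasp anything, and leave the mugs, the paper cup and the connector where they are.

Things in the scene. Friction and masses are not known exactly. Their poses are not given: they have to be found in the camera images.
- guard: Fixed round white plate, 370 mm across, 4 mm thick; round its front (away from the robot) a curved guard strip: aluminium base 36 mm wide, 34 mm high, with five black rubber pads end to end in an arc. Origin: centre of plate and arc, at bench level; z up; x points to the middle of pad 3. Pad centres lie 220 mm from the origin at -34.4, -17.2, 0, 17.2 and 34.4 degrees from x towards y.
- pad1 (a joint): How far pad 1 is pressed down, in m: 0 = up, 0.007 = bottomed. It is sprung: gives from about 1.5 N, 3 mm takes about 3 N, bottomed about 5 N, rigid beyond that; it springs back when let go.
- pad2 (a joint): How far pad 2 is pressed down, in m: 0 = up, 0.007 = bottomed. It is sprung: gives from about 1.5 N, 3 mm takes about 3 N, bottomed about 5 N, rigid beyond that; it springs back when let go.
- pad3 (a joint): How far pad 3 is pressed down, in m: 0 = up, 0.007 = bottomed. It is sprung: gives from about 1.5 N, 3 mm takes about 3 N, bottomed about 5 N, rigid beyond that; it springs back when let go.
- pad4 (a joint): How far pad 4 is pressed down, in m: 0 = up, 0.007 = bottomed. It is sprung: gives from about 1.5 N, 3 mm takes about 3 N, bottomed about 5 N, rigid beyond that; it springs back when let go.
- pad5 (a joint): How far pad 5 is pressed down, in m: 0 = up, 0.007 = bottomed. It is sprung: gives from about 1.5 N, 3 mm takes about 3 N, bottomed about 5 N, rigid beyond that; it springs back when let go.
- pad1_top (a point): Centre of the top of pad 1, the pad at the arc's -y end, 45 mm above the bench when up; x outwards, y along the strip. Pads: 26 mm wide, 66.5 mm apart, flat. At each joint the two lap side by side (inner and outer half of the width): each has a 12 mm tongue beside the other, sloping down 4.8 mm. So fingertips centred on the strip, 2 to 4 mm deep, ride from pad to pad and hold both down at the joint; deeper they catch on a tongue end.
- pad2_top (a point): Centre of the top of pad 2, 45 mm above the bench when up; x outwards, y along the strip. Pads: 26 mm wide, 66.5 mm apart, flat. At each joint the two lap side by side (inner and outer half of the width): each has a 12 mm tongue beside the other, sloping down 4.8 mm. So fingertips centred on the strip, 2 to 4 mm deep, ride from pad to pad and hold both down at the joint; deeper they catch on a tongue end.
- pad3_top (a point): Centre of the top of pad 3, 45 mm above the bench when up; x outwards, y along the strip. Pads: 26 mm wide, 66.5 mm apart, flat. At each joint the two lap side by side (inner and outer half of the width): each has a 12 mm tongue beside the other, sloping down 4.8 mm. So fingertips centred on the strip, 2 to 4 mm deep, ride from pad to pad and hold both down at the joint; deeper they catch on a tongue end.
- pad4_top (a point): Centre of the top of pad 4, 45 mm above the bench when up; x outwards, y along the strip. Pads: 26 mm wide, 66.5 mm apart, flat. At each joint the two lap side by side (inner and outer half of the width): each has a 12 mm tongue beside the other, sloping down 4.8 mm. So fingertips centred on the strip, 2 to 4 mm deep, ride from pad to pad and hold both down at the joint; deeper they catch on a tongue end.
- pad5_top (a point): Centre of the top of pad 5, the pad at the arc's +y end, 45 mm above the bench when up; x outwards, y along the strip. Pads: 26 mm wide, 66.5 mm apart, flat. At each joint the two lap side by side (inner and outer half of the width): each has a 12 mm tongue beside the other, sloping down 4.8 mm. So fingertips centred on the strip, 2 to 4 mm deep, ride from pad to pad and hold both down at the joint; deeper they catch on a tongue end.
- cable_box: Fixed grey round box, 48 mm across and 55 mm high, with a short black gland on its side, just past one end of the strip (beside pad 1 or beside pad 5; it varies), its centre 67 mm from the nearest pad's centre. Origin: centre of its underside.
- end_post: Fixed small grey round post, 26 mm across and 30 mm high, just past the other end of the strip. Origin: centre of its underside.
- mug_a: Loose black mug, 76 mm across, 88 mm high, with a handle (to its own +y), standing on the plate. Origin: centre of its underside. Leave alone.
- mug_b: A second mug of the same kind on the plate. Leave alone.
- paper_cup: Loose white paper cup, 76 mm across, 95 mm high, on the bench outside the strip. Origin: centre of its underside. Leave alone.
- connector: Loose metal connector shell, about 55 x 48 x 20 mm, lying on the bench outside the arc. Origin: centre of its underside. Leave alone.
Things that resemble listed ones, but are neither listed nor needed, are in the scene too. Leave any blue, green or pink look-alike of the cable_box alone.

How it is judged:
By the outcome, as a careful person would: the job done as asked, in the order asked, and still so for the second after the job is handed in, with the robot touching nothing.
It also fails if it takes over 51 s, if anything falls off the work surface, if the arm or the gripper's body presses on something with over 40 N, if the wrist force passes 120 N, or if a joint passes its speed limit or range.

## Working session

There is one attempt and no reset: what is moved stays moved. The work goes in short steps, Python scripts to look and compute and a tool call to move; the robot and the scene stay as the last step left them, time stands still between calls to the robot, and variables do not carry over. Pictures are saved under pics/ and viewed, and the job is handed in when it is done.

Besides the shell and the picture viewer there is one more tool, called after "Call:" by a JSON object that holds its "op" and its "data", one argument or row to a line. carry_out: Moves the arm, as the interface text tells. Its arguments: {"type":"object","properties":{"delta_pos":{"type":"array"},"spin":{"type":"array"},"claw":{"type":"number"},"squeeze":{"type":"number"}},"required":["delta_pos","spin"]}

```bash
mkdir -p pics; python3 - <<'E'
from bench import *
import cv2
print(get_obs())
for n in ["top","side","wrist"]:
    im=read_camera(n); cv2.imwrite(f"pics/{n}0.png",im[:,:,::-1]); print(n,camera_params(n))
    for th in ["cable_box","end_post","guard","pad1","paper_cup","connector","mug_a"]:
        if n!="wrist": print(th,[( [round(b["point"][0]*640),round(b["point"][1]*480)],round(b["score"],2)) for b in boxes_of(n,th)])
E
```

```text
{'t': 0.0, 'joint_positions': array([ 1.09741992e+00,  3.00470608e-01,  1.52158376e+00, -3.45872362e-05,
        1.32073198e+00, -6.66102144e-02]), 'joint_vel': array([ 0.00095196, -0.00054912, -0.00073094,  0.00018789, -0.00043747,
        0.00138538]), 'tau': array([-3.08336030e-04, -5.43509889e+01, -3.61786044e+01, -8.30282693e-05,
        4.10484194e-03, -1.64669711e-05]), 'position': array([0.21750731, 0.50489965, 0.23072046]), 'eef_rot': array([-1.54830757,  0.31934476, -0.31889274]), 'force': array([-0.55848162,  0.2733883 ,  0.5628155 ]), 'ft_torque': array([-0.02871647, -0.03145734,  0.0201877 ]), 'width': 1.0012613180614898}
top {'vfov': 53.06791757573741, 'cx': 322.5931801516593, 'cy': 238.1348147587429, 'rvec': array([ 2.2250636 , -2.17316199,  0.10192857]), 'tvec': array([0.07178817, 0.55202962, 0.90971037])}
cable_box [([284, 245], 0.86), ([300, 157], 0.71), ([234, 268], 0.64), ([230, 313], 0.63)]
end_post [([463, 252], 0.54)]
guard [([371, 316], 0.59), ([312, 221], 0.42)]
pad1 [([444, 223], 0.8), ([344, 205], 0.73), ([379, 201], 0.68), ([312, 220], 0.67), ([415, 212], 
[... 228 characters left out ...]
0.67641863,  0.31527594]), 'tvec': array([-0.39556766,  0.290781  ,  0.7612337 ])}
cable_box [([373, 225], 0.87), ([302, 246], 0.86), ([219, 249], 0.66), ([263, 232], 0.64), ([286, 293], 0.6)]
end_post [([415, 372], 0.86), ([332, 332], 0.58)]
guard [([296, 350], 0.86), ([437, 281], 0.54)]
pad1 [([415, 325], 0.88), ([386, 276], 0.81), ([336, 248], 0.68), ([364, 255], 0.64), ([407, 300], 0.6)]
paper_cup [([314, 193], 0.87)]
connector [([439, 281], 0.69)]
mug_a [([331, 333], 0.88), ([284, 292], 0.58)]
wrist {'vfov': 61.422602501020485, 'cx': 322.7522599841342, 'cy': 231.6447281077853, 'rvec': array([-2.39851732, -1.57681551, -0.24789144]), 'tvec': array([-0.54911548, -0.04016163,  0.38008811])}
```

View pics/top0.png

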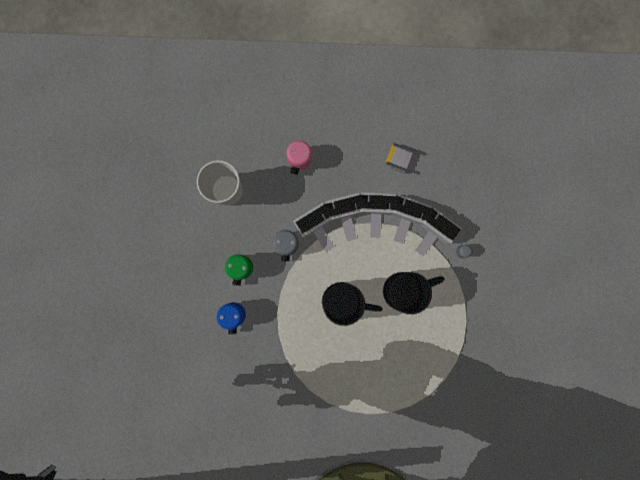

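View pics/side0.png

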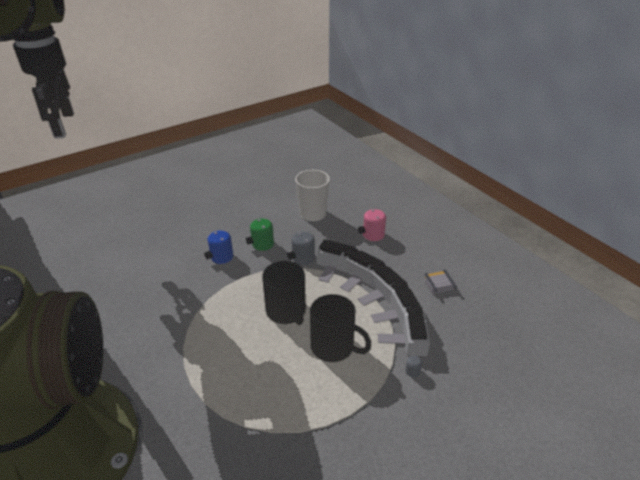

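View pics/wrist0.png

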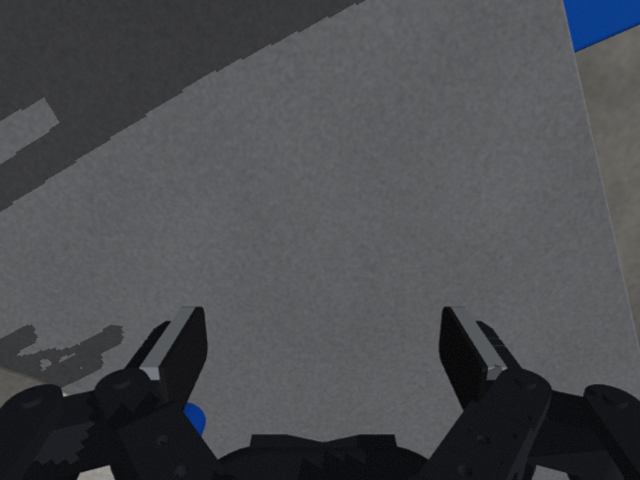

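```bash
cat > h.py <<'E'
import numpy as np, cv2
from bench import *
def proj(p,cam):
    c=cam if isinstance(cam,dict) else camera_params(cam)
    f=240/np.tan(np.radians(c["vfov"])/2)
    K=np.array([[f,0,c["cx"]],[0,f,c["cy"]],[0,0,1.]])
    return cv2.projectPoints(np.asarray(p,float).reshape(-1,1,3),np.asarray(c["rvec"]),np.asarray(c["tvec"]),K,None)[0][:,0]
def back(uv,z,cam):
    c=cam if isinstance(cam,dict) else camera_params(cam)
    f=240/np.tan(np.radians(c["vfov"])/2)
    R=cv2.Rodrigues(np.asarray(c["rvec"]))[0]; t=np.asarray(c["tvec"])
    d=R.T@np.array([(uv[0]-c["cx"])/f,(uv[1]-c["cy"])/f,1]); o=-R.T@t
    return o+d*(z-o[2])/d[2]
def pts(g,r,degs,z):
    a=g[2]+np.radians(degs); return np.c_[g[0]+r*np.cos(a),g[1]+r*np.sin(a),np.full(len(a),z)]
PD=np.array([-34.4,-17.2,0,17.2,34.4])
E
python3 - <<'E'
from h import *
from scipy.optimize import least_squares
top=[(444,223),(415,212),(379,201),(344,205),(312,220)]
for t in top: print(back(t,.045,"top").round(3))
for n,t,z in [("box",(285,243),.055),("post",(464,251),.03),("green",(238,267),.055),("plate",(371,316),.004),("cup",(218,182),.095),("conn",(399,156),.02),("mug",(344,303),.088),("mug",(407,292),.088)]: print(n,back(t,z,"top").round(3))
ct,cs=camera_params("top"),camera_params("side")
def res(g):
    P=pts(g,.22,PD,.045)
    b=pts(g,.22,[0],.03)
    return (proj(P,ct)-np.array(top)).ravel()
s=least_squares(res,[.5,0,0],loss="soft_l1"); print(s.x,s.fun.round(1))
# segmentation masks: dark pixels in strip
im=cv2.imread("pics/top0.png"); g=im.max(2)
crop=im[130:280,200:500]; cv2.imwrite("pics/topcrop.png",cv2.resize(crop,None,fx=2.6,fy=2.6,interpolation=cv2.INTER_CUBIC))
im=cv2.imread("pics/side0.png")
cv2.imwrite("pics/sidecrop.png",cv2.resize(im[190:390,250:470],None,fx=3,fy=3,interpolation=cv2.INTER_CUBIC))
E
```

```text
[ 0.583 -0.143  0.045]
[ 0.602 -0.088  0.045]
[ 0.621 -0.019  0.045]
[0.612 0.047 0.045]
[0.582 0.106 0.045]
box [0.537 0.155 0.055]
post [ 0.531 -0.186  0.03 ]
green [0.491 0.24  0.055]
plate [ 0.402 -0.013  0.004]
cup [0.64  0.274 0.095]
conn [ 0.715 -0.061  0.02 ]
mug [0.431 0.046 0.088]
mug [ 0.453 -0.066  0.088]
[ 0.40046796 -0.01824689 -0.00474628] [ 0.1  0.6 -1.9 -4.4 -0.1  0.4  0.4  0.5  0.5 -0.3]
```

View pics/topcrop.png

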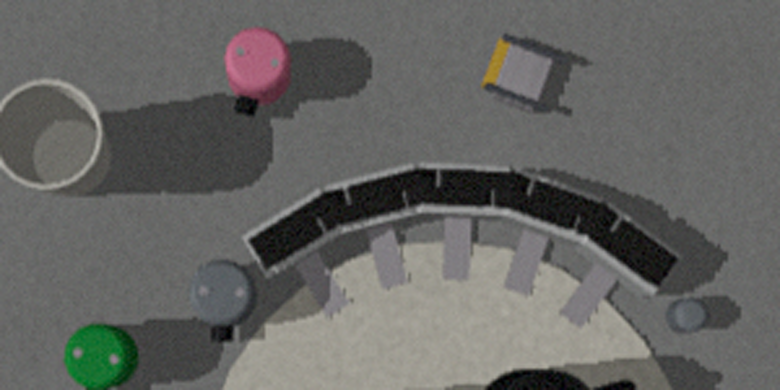

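View pics/sidecrop.png

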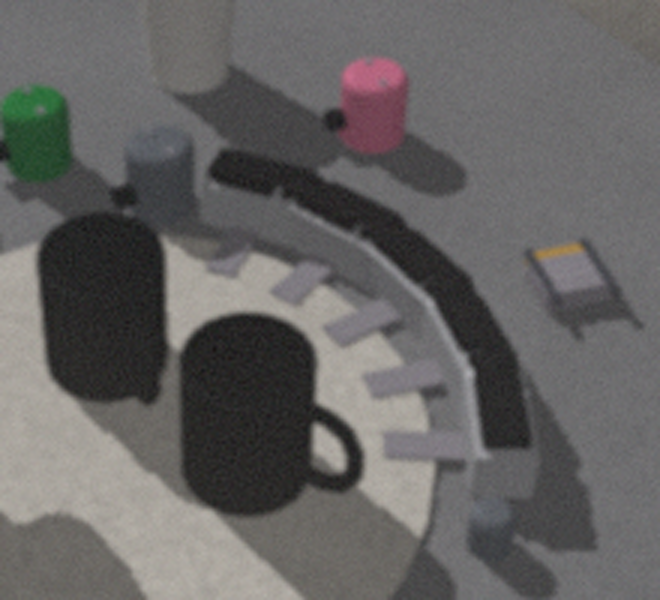

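```bash
cat > fit.py <<'E'
from h import *
from scipy.optimize import minimize
ct,cs=camera_params("top"),camera_params("side")
S=4
def poly(g,d,z=.045):
    a=g[2]+np.radians(d); u=np.array([np.cos(a),np.sin(a)]); v=np.array([-u[1],u[0]]); c=np.array(g[:2])+.22*u
    q=[c+i*.013*u+j*.0332*v for i,j in[(1,1),(1,-1),(-1,-1),(-1,1)]]
    return np.array([[*p,z] for p in q])
def mask(g,cam,z=.045):
    m=np.zeros((480*S,640*S),np.uint8)
    for d in PD:
        p=(proj(poly(g,d,z),cam)+.5)*S-.5
        cv2.fillConvexPoly(m,np.round(p*16).astype(np.int32),255,shift=4)
    return cv2.resize(m,(640,480),interpolation=cv2.INTER_AREA)/255.
def dark(f):
    im=cv2.GaussianBlur(cv2.imread(f),(3,3),0).max(2).astype(float)
    return im
if __name__=="__main__":
    T=dark("pics/top0.png"); D=dark("pics/side0.png")
    def cost(g,use=(1,1)):
        c=0
        for im,cam,w in((T,ct,use[0]),(D,cs,use[1])):
            if not w: continue
            m=cv2.GaussianBlur(mask(g,cam),(3,3),0)
            big=cv2.dilate((m>.01).astype(np.uint8),np.ones((7,7)))>0
            # inside dark(~22), ring bright; correlation
            t=np.clip((60-im)/40,0,1)
            R=roi[id(cam)]
            c+=w*((t-m)[R]**2).sum()
        return c
    g0=[.4005,-.018,-.005]
    roi={}
    for cam in(ct,cs): roi[id(cam)]=cv2.dilate((mask(g0,cam)>.01).astype(np.uint8),np.ones((9,9)))>0
    for use in((1,0),(0,1),(1,1)):
        s=minimize(cost,g0,args=(use,),method="Nelder-Mead",options=dict(initial_simplex=[g0,[.404,-.018,-.005],[.4005,-.014,-.005],[.4005,-.018,.015]],xatol=1e-4,fatol=.01))
        print(use,s.x.round(4),round(s.fun,1))
    g=s.x
    print(pts(g,.22,PD,.045).round(4))
    for n,cam in(("top",ct),("side",cs)):
        im=cv2.resize(cv2.imread(f"pics/{n}0.png"),None,fx=3,fy=3,interpolation=cv2.INTER_CUBIC)
        for d in PD: cv2.polylines(im,[np.round((proj(poly(g,d),cam)+.5)*3-.5).astype(int)],1,(0,255,255),1)
        im=im[500:900,800:1500] if n=="top" else im[680:1100,900:1350]
        cv2.imwrite(f"pics/{n}fit.png",im)
E
python3 fit.py
```

```text
(1, 0) [ 0.3995 -0.0148 -0.0137] 318.2
(0, 1) [ 0.3951 -0.0187  0.0096] 562.6
(1, 1) [ 0.3985 -0.0154 -0.0063] 984.0
[[ 0.5793 -0.1408  0.045 ]
 [ 0.6083 -0.0817  0.045 ]
 [ 0.6185 -0.0167  0.045 ]
 [ 0.6091  0.0484  0.045 ]
 [ 0.5808  0.1078  0.045 ]]
```

View pics/topfit.png

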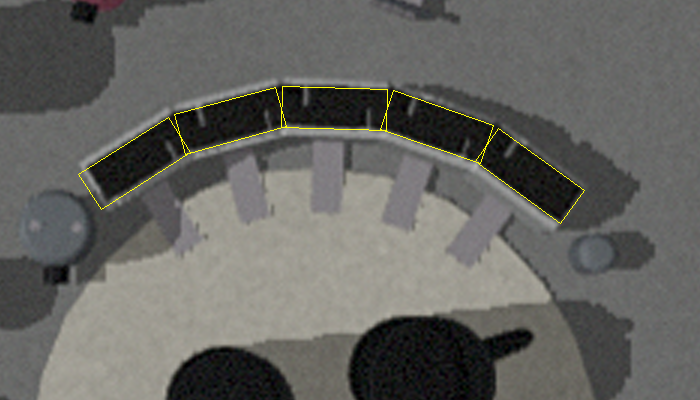

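View pics/sidefit.png

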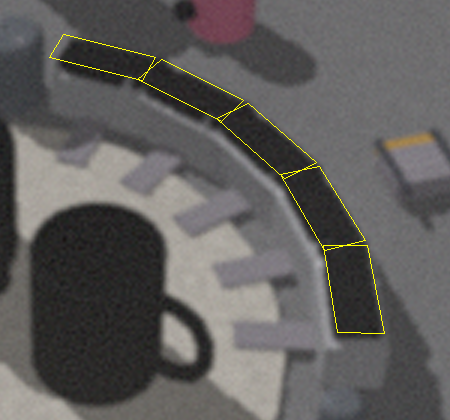

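```bash
cat > fit2.py <<'E'
from fit import *
import fit
def poly2(g,d,z=.045):
    a=g[2]+np.radians(d); u=np.array([np.cos(a),np.sin(a)]); v=np.array([-u[1],u[0]]); c=np.array(g[:2])+.22*u
    e=g[3]; hp=e if d>30 else .0332; hm=e if d<-30 else .0332
    return np.array([[*(c+i*.013*u+j*v),z] for i,j in[(1,hp),(1,-hm),(-1,-hm),(-1,hp)]])
fit.poly=poly2
if __name__=="__main__":
    T=dark("pics/top0.png"); D=dark("pics/side0.png")
    g0=[.3995,-.0148,-.0137,.029]
    def run(pairs):
        rois=[cv2.dilate((mask(g0,c)>.01).astype(np.uint8),np.ones((9,9)))>0 for _,c in pairs]
        def cost(g):
            return sum(((np.clip((60-im)/40,0,1)-cv2.GaussianBlur(mask(g,c),(3,3),0))[R]**2).sum() for (im,c),R in zip(pairs,rois))
        sx=[g0]+[list(np.array(g0)+np.eye(4)[i]*[.004,.004,.02,-.004][i]) for i in range(4)]
        s=minimize(cost,g0,method="Nelder-Mead",options=dict(initial_simplex=sx,xatol=1e-4,fatol=.01)); print(s.x.round(4),round(s.fun,1)); return s.x
    run([(D,cs)]); run([(T,ct),(D,cs)]); g=run([(T,ct)])
    print(pts(g,.22,PD,.045).round(4))
    for n,cam in(("top",ct),("side",cs)):
        im=cv2.resize(cv2.imread(f"pics/{n}0.png"),None,fx=3,fy=3,interpolation=cv2.INTER_CUBIC)
        for d in PD: cv2.polylines(im,[np.round((proj(poly2(g,d),cam)+.5)*3-.5).astype(int)],1,(0,255,255),1)
        im=im[500:900,800:1500] if n=="top" else im[680:1100,900:1350]
        cv2.imwrite(f"pics/{n}fit2.png",im)
E
python3 fit2.py
```

```text
[ 0.3951 -0.0221  0.2604 -0.0331] 346.8
[ 0.3984 -0.0158 -0.0148  0.0257] 894.2
[ 0.3993 -0.0152 -0.0208  0.028 ] 270.4
[[ 0.5782 -0.1432  0.045 ]
 [ 0.6081 -0.0846  0.045 ]
 [ 0.6193 -0.0197  0.045 ]
 [ 0.6108  0.0455  0.045 ]
 [ 0.5834  0.1053  0.045 ]]
```

View pics/topfit2.png

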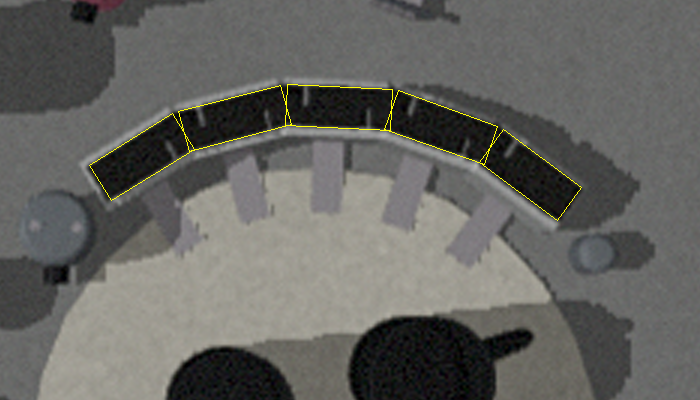

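View pics/sidefit2.png

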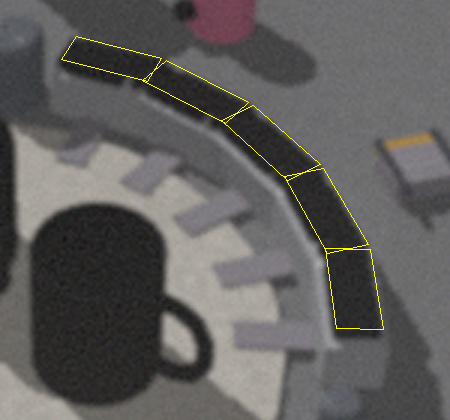

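```bash
python3 - <<'E'
from h import *
o=get_obs(); R=cv2.Rodrigues(o["eef_rot"])[0]; print(o["t"],R.round(3))
print("yaw x axis",np.degrees(np.arctan2(R[1,0],R[0,0])),"z axis",np.degrees(np.arctan2(R[1,2],R[0,2])))
E
```

```text
0.85 [[ 0.918 -0.     0.396]
 [-0.396  0.     0.918]
 [-0.    -1.     0.   ]]
yaw x axis -23.30954853485573 z axis 66.6904511707645
```

Call:
{"op": "carry_out", "data": {
  "delta_pos": [
    [0.76, -0.83, 0],
    [0.76, -0.83, 0],
    [0.76, -0.83, 0],
    [0.76, -0.83, 0],
    [0.76, -0.83, 0],
    [0.76, -0.83, 0],
    [0.76, -0.83, 0],
    [0.76, -0.83, 0],
    [0.76, -0.83, 0],
    [0.76, -0.83, 0],
    [0.76, -0.83, 0],
    [0.76, -0.83, 0]
  ],
  "spin": [0.59, 0.59, 0.59, 0.59, 0.59, 0.59, 0.59, 0.59, 0.59, 0.59, 0.59, 0.59],
  "claw": -1,
  "squeeze": 20
}}

```text
t: 1.85
position: [0.4007, 0.305, 0.2314]
eef_rot: [-1.57, -0.07, 0.07]
force: [0.4, 0.1, -0.1]
width: -0.0
```

Call:
{"op": "carry_out", "data": {
  "delta_pos": [
    [0.76, -0.83, 0],
    [0.76, -0.83, 0],
    [0.76, -0.83, 0],
    [0.76, -0.83, 0],
    [0.76, -0.83, 0],
    [0.76, -0.83, 0],
    [0.76, -0.83, 0],
    [0.76, -0.83, 0],
    [0.76, -0.83, 0],
    [0.76, -0.83, 0],
    [0.76, -0.83, 0],
    [0, 0, 0]
  ],
  "spin": [0.59, 0.59, 0.59, 0.59, 0.59, 0.59, 0.59, 0.59, 0.59, 0.59, 0.59, 0]
}}

```text
t: 2.85
position: [0.569, 0.1207, 0.2309]
eef_rot: [-1.53, -0.424, 0.424]
force: [-0.9, -0.3, -0.2]
width: 0.001
```

```bash
python3 - <<'E'
from fit2 import *
o=get_obs(); c=camera_params("wrist"); im=read_camera("wrist"); print(o["t"],o["position"].round(4),o["width"],o["force"].round(2),o["joint_positions"].round(2))
im=im[:,:,::-1].copy(); cv2.imwrite("pics/wrist1raw.png",im)
import pickle; pickle.dump(c,open("c1.pkl","wb"))
g=[ 0.3993,-0.0152,-0.0208,0.028]
for d in PD:
    p=proj(poly2(g,d),c); print(d,p.mean(0).round()); cv2.polylines(im,[np.round(p).astype(int)],1,(0,255,255),1)
cv2.imwrite("pics/wrist1.png",im)
E
```

```text
2.85 [0.569  0.1207 0.2309] 0.001356722987164004 [-0.94 -0.33 -0.17] [ 0.15  0.37  1.43 -0.    1.34 -1.97]
-34.4 [12. 34.]
-17.2 [ 72. 110.]
0.0 [143. 165.]
17.2 [221. 197.]
34.4 [296. 206.]
```

View pics/wrist1.png

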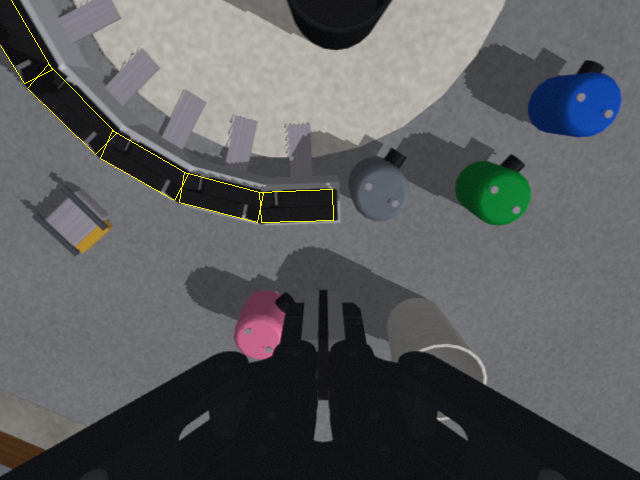

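```bash
python3 - <<'E'
from fit2 import *
import pickle
c=pickle.load(open("c1.pkl","rb"))
W=dark("pics/wrist1raw.png"); T=dark("pics/top0.png")
g0=[ 0.3993,-0.0152,-0.0208,0.028]
def run(pairs):
    rois=[cv2.dilate((mask(g0,cc)>.01).astype(np.uint8),np.ones((k,k)))>0 for _,cc,k in pairs]
    def cost(g): return sum(((np.clip((60-im)/40,0,1)-cv2.GaussianBlur(mask(g,cc),(3,3),0))[R]**2).sum() for (im,cc,k),R in zip(pairs,rois))
    sx=[g0]+[list(np.array(g0)+np.eye(4)[i]*[.004,.004,.02,-.004][i]) for i in range(4)]
    s=minimize(cost,g0,method="Nelder-Mead",options=dict(initial_simplex=sx,xatol=1e-4,fatol=.01)); print(s.x.round(4),round(s.fun,1)); return s.x
g=run([(W,c,9)]); print(pts(g,.22,PD,.045).round(4)); g=run([(W,c,9),(T,ct,9)])
print(pts(g,.22,PD,.045).round(4))
im=cv2.imread("pics/wrist1raw.png")
for d in PD: cv2.polylines(im,[np.round(proj(poly2(g,d),c)).astype(int)],1,(0,255,255),1)
cv2.imwrite("pics/wf.png",cv2.resize(im[0:240,0:360],None,fx=2,fy=2))
E
```

```text
[ 0.3973 -0.0128 -0.0095  0.0248] 1022.8
[[ 0.5777 -0.1388  0.045 ]
 [ 0.6069 -0.0798  0.045 ]
 [ 0.6173 -0.0149  0.045 ]
 [ 0.6081  0.0503  0.045 ]
 [ 0.58    0.1098  0.045 ]]
[ 0.3976 -0.0133 -0.0151  0.0263] 1401.2
[[ 0.5773 -0.1403  0.045 ]
 [ 0.6068 -0.0815  0.045 ]
 [ 0.6176 -0.0166  0.045 ]
 [ 0.6087  0.0486  0.045 ]
 [ 0.581   0.1082  0.045 ]]
```

View pics/wf.png

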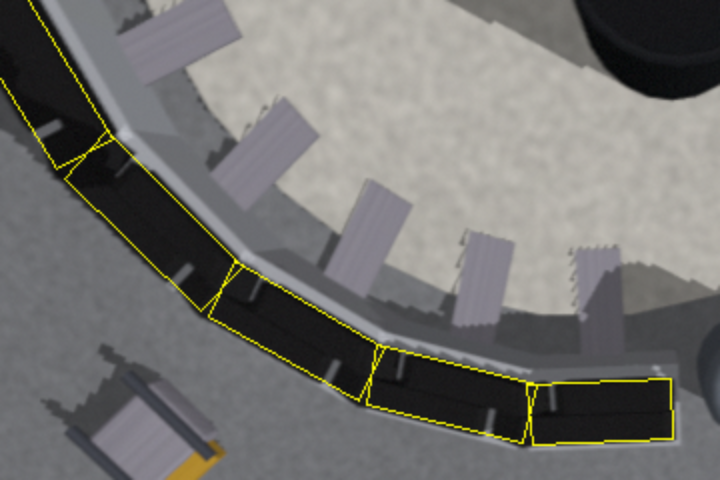

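Call:
{"op": "carry_out", "data": {
  "delta_pos": [
    [0.24, -0.2, -0.9],
    [0.24, -0.2, -0.9],
    [0, 0, -0.9],
    [0, 0, -0.9],
    [0, 0, -0.9],
    [0, 0, -0.9],
    [0, 0, -0.9],
    [0, 0, -0.9],
    [0, 0, -0.9],
    [0, 0, -0.4],
    [0, 0, 0],
    [0, 0, 0]
  ],
  "spin": [0.5, 0.4, 0, 0, 0, 0, 0, 0, 0, 0, 0, 0]
}}

```text
t: 3.9
position: [0.5768, 0.1157, 0.0618]
eef_rot: [-1.519, -0.473, 0.473]
force: [-0.5, -0.6, -0.4]
width: -0.002
```

```bash
python3 - <<'E'
from fit2 import *
o=get_obs(); R=cv2.Rodrigues(o["eef_rot"])[0]
c=camera_params("wrist"); im=read_camera("wrist")[:,:,::-1].copy(); cv2.imwrite("pics/wrist2raw.png",im)
print(o["t"],o["position"].round(4),o["force"].round(2),"yaw",np.degrees(np.arctan2(R[1,0],R[0,0])),R[:,1].round(3))
g=[ 0.398,-0.0138,-0.0165,.028]
for d in PD: cv2.polylines(im,[np.round(proj(poly2(g,d),c)).astype(int)],1,(0,255,255),1)
cv2.imwrite("pics/wrist2.png",im)
im=read_camera("side")[:,:,::-1]
cv2.imwrite("pics/side2.png",cv2.resize(im[120:390,250:490],None,fx=2.2,fy=2.2,interpolation=cv2.INTER_CUBIC))
E
```

```text
3.9 [0.5768 0.1157 0.0618] [-0.48 -0.58 -0.43] yaw 34.5813025326005 [ 0.  0. -1.]
```

View pics/wrist2.png

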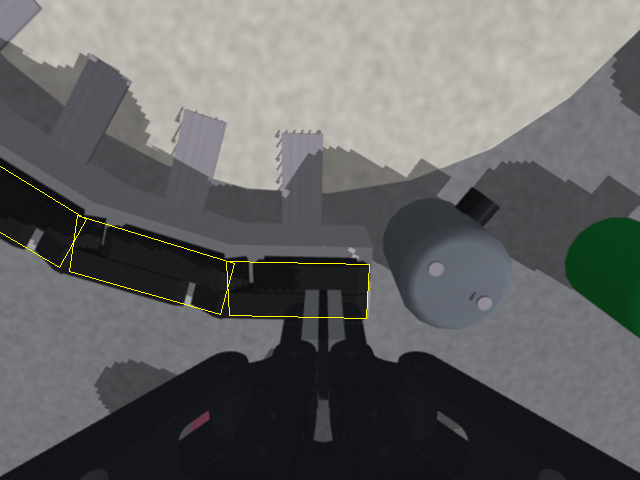

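View pics/side2.png

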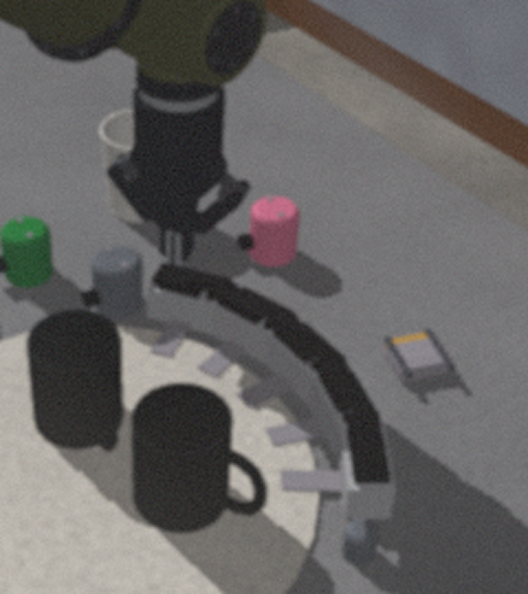

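Call:
{"op": "carry_out", "data": {
  "delta_pos": [
    [0.05, -0.1, -0.25],
    [0.05, -0.1, -0.25],
    [0, 0, -0.1],
    [0, 0, 0],
    [0, 0, 0]
  ],
  "spin": [0, 0, 0, 0, 0]
}}

```text
t: 4.42
position: [0.5788, 0.1112, 0.0491]
eef_rot: [-1.519, -0.472, 0.473]
force: [-0.2, 0.1, 0.3]
width: -0.0
```

Call:
{"op": "carry_out", "data": {
  "delta_pos": [
    [0, 0, -0.1],
    [0, 0, -0.1],
    [0, 0, -0.05],
    [0, 0, 0],
    [0, 0, 0]
  ],
  "spin": [0, 0, 0, 0, 0]
}}

```text
t: 4.83
position: [0.5789, 0.1113, 0.0444]
eef_rot: [-1.519, -0.473, 0.472]
force: [0.5, -0.2, 2.1]
width: -0.0
```

Call:
{"op": "carry_out", "data": {
  "delta_pos": [
    [0, 0, -0.06],
    [0, 0, -0.06],
    [0, 0, 0],
    [0, 0, 0]
  ],
  "spin": [0, 0, 0, 0]
}}

```text
t: 5.17
position: [0.5789, 0.1113, 0.042]
eef_rot: [-1.519, -0.473, 0.472]
force: [-0.1, 0.8, 2.8]
width: -0.005
```

```bash
cat > path.py <<'E'
from h import *
import sys
o=get_obs(); g=[.398,-.0138,-.0165]
p=o["position"]; R=cv2.Rodrigues(o["eef_rot"])[0]; yaw=np.degrees(np.arctan2(R[1,0],R[0,0]))
a=np.degrees(np.arctan2(p[1]-g[1],p[0]-g[0])-g[2]); r=np.hypot(p[1]-g[1],p[0]-g[0])
print("t",o["t"],"ang",a.round(2),"r",r.round(4),"yaw",yaw.round(1),"z",p[2].round(4),"F",o["force"].round(2))
end=-36.; n=int(np.ceil((a-end)/1.03)); angs=np.linspace(a,end,n+1)[1:]; rs=.221+(r-.221)*np.clip(1-np.arange(1,n+1)/8,0,1)
q=p[:2].copy(); y=yaw
for k in range(min(n,int(sys.argv[1]))):
    A=g[2]+np.radians(angs[k]); w=np.array(g[:2])+rs[k]*np.array([np.cos(A),np.sin(A)])
    d=np.round((w-q)/.02,2); q=q+d*.02
    s=np.round((np.degrees(A)-y)/4,2); s=np.clip(s,-.3,.3); y+=s*4
    print([float(d[0]),float(d[1]),0],float(s))
E
python3 path.py 24
```

```text
t 5.1667 ang 35.62 r 0.22 yaw 34.6 z 0.042 F [-0.13  0.77  2.79]
[0.12, -0.16, 0] -0.23
[0.11, -0.16, 0] -0.26
[0.11, -0.16, 0] -0.25
[0.11, -0.17, 0] -0.26
[0.1, -0.17, 0] -0.25
[0.1, -0.16, 0] -0.26
[0.1, -0.18, 0] -0.25
[0.09, -0.17, 0] -0.26
[0.09, -0.18, 0] -0.26
[0.08, -0.18, 0] -0.25
[0.08, -0.18, 0] -0.26
[0.08, -0.18, 0] -0.25
[0.07, -0.18, 0] -0.26
[0.07, -0.18, 0] -0.26
[0.07, -0.19, 0] -0.25
[0.07, -0.19, 0] -0.26
[0.06, -0.18, 0] -0.25
[0.05, -0.19, 0] -0.26
[0.06, -0.19, 0] -0.25
[0.05, -0.19, 0] -0.26
[0.04, -0.2, 0] -0.26
[0.05, -0.19, 0] -0.25
[0.04, -0.19, 0] -0.26
[0.03, -0.2, 0] -0.25
```

Call:
{"op": "carry_out", "data": {
  "delta_pos": [
    [0.12, -0.16, 0],
    [0.11, -0.16, 0],
    [0.11, -0.16, 0],
    [0.11, -0.17, 0],
    [0.1, -0.17, 0],
    [0.1, -0.16, 0]
  ],
  "spin": [-0.25, -0.25, -0.25, -0.25, -0.25, -0.25]
}}

```text
t: 5.67
position: [0.592, 0.0913, 0.0419]
eef_rot: [-1.535, -0.389, 0.389]
force: [-0.0, 2.7, 2.5]
width: -0.002
```

Call:
{"op": "carry_out", "data": {
  "delta_pos": [
    [0.1, -0.18, 0],
    [0.09, -0.17, 0],
    [0.09, -0.18, 0],
    [0.08, -0.18, 0],
    [0.08, -0.18, 0],
    [0.08, -0.18, 0]
  ],
  "spin": [-0.26, -0.26, -0.25, -0.25, -0.26, -0.25]
}}

```text
t: 6.17
position: [0.6025, 0.0701, 0.0422]
eef_rot: [-1.549, -0.306, 0.306]
force: [-1.2, 2.2, 6.0]
width: -0.0
```

```bash
python3 path.py 14; python3 - <<'E'
from h import *
im=read_camera("side")[:,:,::-1]
cv2.imwrite("pics/side3.png",cv2.resize(im[160:360,270:470],None,fx=3,fy=3,interpolation=cv2.INTER_CUBIC))
E
```

```text
t 6.1667 ang 23.26 r 0.2211 yaw 22.3 z 0.0422 F [-1.2   2.16  6.03]
[0.07, -0.18, 0] -0.26
[0.07, -0.19, 0] -0.26
[0.07, -0.18, 0] -0.26
[0.06, -0.19, 0] -0.25
[0.06, -0.19, 0] -0.26
[0.06, -0.19, 0] -0.25
[0.05, -0.19, 0] -0.26
[0.05, -0.19, 0] -0.25
[0.04, -0.19, 0] -0.26
[0.05, -0.19, 0] -0.25
[0.04, -0.19, 0] -0.26
[0.03, -0.2, 0] -0.25
[0.04, -0.19, 0] -0.26
[0.02, -0.2, 0] -0.26
```

View pics/side3.png

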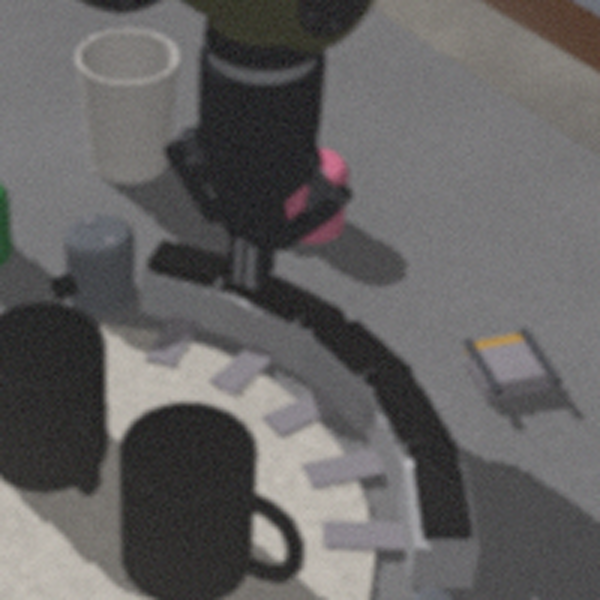

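Call:
{"op": "carry_out", "data": {
  "delta_pos": [
    [0.07, -0.18, 0],
    [0.07, -0.19, 0],
    [0.07, -0.18, 0],
    [0.06, -0.19, 0],
    [0.06, -0.19, 0],
    [0.06, -0.19, 0]
  ],
  "spin": [-0.26, -0.26, -0.26, -0.25, -0.26, -0.25]
}}

```text
t: 6.72
position: [0.6101, 0.0475, 0.0418]
eef_rot: [-1.559, -0.222, 0.222]
force: [-1.2, 2.8, 2.5]
width: 0.002
```

Call:
{"op": "carry_out", "data": {
  "delta_pos": [
    [0.05, -0.19, 0],
    [0.05, -0.19, 0],
    [0.04, -0.19, 0],
    [0.05, -0.19, 0],
    [0.04, -0.19, 0],
    [0.03, -0.2, 0]
  ],
  "spin": [-0.26, -0.25, -0.26, -0.25, -0.26, -0.25]
}}

```text
t: 7.22
position: [0.6153, 0.0248, 0.042]
eef_rot: [-1.566, -0.138, 0.138]
force: [-1.0, 5.5, 5.5]
width: 0.002
```

```bash
python3 path.py 24
```

```text
t 7.2167 ang 11.0 r 0.2207 yaw 10.1 z 0.042 F [-1.04  5.51  5.53]
[0.03, -0.19, 0] -0.26
[0.04, -0.2, 0] -0.25
[0.02, -0.19, 0] -0.26
[0.03, -0.2, 0] -0.25
[0.02, -0.19, 0] -0.26
[0.01, -0.2, 0] -0.26
[0.02, -0.2, 0] -0.25
[0.01, -0.19, 0] -0.26
[0.0, -0.2, 0] -0.25
[0.0, -0.2, 0] -0.26
[0.0, -0.2, 0] -0.25
[-0.0, -0.19, 0] -0.26
[-0.01, -0.2, 0] -0.25
[-0.02, -0.2, 0] -0.26
[-0.01, -0.19, 0] -0.25
[-0.02, -0.2, 0] -0.26
[-0.03, -0.19, 0] -0.26
[-0.02, -0.2, 0] -0.25
[-0.03, -0.19, 0] -0.26
[-0.04, -0.2, 0] -0.25
[-0.03, -0.19, 0] -0.26
[-0.04, -0.19, 0] -0.25
[-0.05, -0.2, 0] -0.26
[-0.05, -0.19, 0] -0.25
```

Call:
{"op": "carry_out", "data": {
  "delta_pos": [
    [0.03, -0.19, 0],
    [0.04, -0.2, 0],
    [0.02, -0.19, 0],
    [0.03, -0.2, 0],
    [0.02, -0.19, 0],
    [0.01, -0.2, 0]
  ],
  "spin": [-0.26, -0.25, -0.26, -0.25, -0.26, -0.26]
}}

```text
t: 7.72
position: [0.6185, 0.0012, 0.0422]
eef_rot: [-1.57, -0.054, 0.053]
force: [-0.1, 2.2, 3.9]
width: 0.001
```

Call:
{"op": "carry_out", "data": {
  "delta_pos": [
    [0.02, -0.2, 0],
    [0.01, -0.19, 0],
    [0, -0.2, 0],
    [0, -0.2, 0],
    [0, -0.2, 0],
    [0, -0.19, 0]
  ],
  "spin": [-0.25, -0.26, -0.25, -0.26, -0.25, -0.26]
}}

```text
t: 8.22
position: [0.6188, -0.0225, 0.0418]
eef_rot: [-1.571, 0.03, -0.03]
force: [-0.8, 2.1, 3.2]
width: 0.001
```

Call:
{"op": "carry_out", "data": {
  "delta_pos": [
    [-0.01, -0.2, 0],
    [-0.02, -0.2, 0],
    [-0.01, -0.19, 0],
    [-0.02, -0.2, 0],
    [-0.03, -0.19, 0],
    [-0.02, -0.2, 0]
  ],
  "spin": [-0.25, -0.26, -0.25, -0.26, -0.26, -0.25]
}}

```text
t: 8.72
position: [0.6168, -0.0457, 0.0422]
eef_rot: [-1.567, 0.114, -0.115]
force: [0.8, 4.8, 6.0]
width: 0.001
```

```bash
python3 path.py 40
```

```text
t 8.7167 ang -7.34 r 0.2211 yaw -8.3 z 0.0422 F [0.83 4.79 6.01]
[-0.03, -0.2, 0] -0.25
[-0.04, -0.19, 0] -0.25
[-0.03, -0.19, 0] -0.26
[-0.04, -0.2, 0] -0.25
[-0.05, -0.19, 0] -0.26
[-0.05, -0.19, 0] -0.26
[-0.05, -0.19, 0] -0.25
[-0.05, -0.19, 0] -0.26
[-0.06, -0.19, 0] -0.25
[-0.06, -0.19, 0] -0.26
[-0.07, -0.18, 0] -0.26
[-0.06, -0.19, 0] -0.25
[-0.07, -0.18, 0] -0.26
[-0.08, -0.19, 0] -0.25
[-0.08, -0.18, 0] -0.26
[-0.08, -0.18, 0] -0.25
[-0.08, -0.18, 0] -0.26
[-0.09, -0.17, 0] -0.26
[-0.09, -0.18, 0] -0.25
[-0.09, -0.17, 0] -0.26
[-0.1, -0.17, 0] -0.25
[-0.1, -0.18, 0] -0.26
[-0.1, -0.16, 0] -0.26
[-0.11, -0.17, 0] -0.25
[-0.1, -0.17, 0] -0.26
[-0.12, -0.16, 0] -0.25
[-0.11, -0.16, 0] -0.26
[-0.12, -0.16, 0] -0.25
```

Call:
{"op": "carry_out", "data": {
  "delta_pos": [
    [-0.03, -0.2, 0],
    [-0.04, -0.19, 0],
    [-0.03, -0.19, 0],
    [-0.04, -0.2, 0],
    [-0.05, -0.19, 0],
    [-0.05, -0.19, 0]
  ],
  "spin": [-0.25, -0.25, -0.26, -0.25, -0.26, -0.26]
}}

```text
t: 9.22
position: [0.6118, -0.0693, 0.0419]
eef_rot: [-1.562, 0.198, -0.198]
force: [0.8, 3.9, 2.6]
width: 0.003
```

Call:
{"op": "carry_out", "data": {
  "delta_pos": [
    [-0.05, -0.19, 0],
    [-0.05, -0.19, 0],
    [-0.06, -0.19, 0],
    [-0.06, -0.19, 0],
    [-0.07, -0.18, 0],
    [-0.06, -0.19, 0]
  ],
  "spin": [-0.25, -0.26, -0.25, -0.26, -0.26, -0.25]
}}

```text
t: 9.72
position: [0.6046, -0.0919, 0.0419]
eef_rot: [-1.552, 0.282, -0.282]
force: [0.7, 2.3, 3.3]
width: -0.003
```

```bash
python3 path.py 40;  python3 - <<'E'
from h import *
im=read_camera("side")[:,:,::-1]
cv2.imwrite("pics/side4.png",cv2.resize(im[160:380,270:490],None,fx=2.7,fy=2.7,interpolation=cv2.INTER_CUBIC))
E
```

```text
t 9.7167 ang -19.75 r 0.2209 yaw -20.6 z 0.0419 F [0.69 2.3  3.28]
[-0.07, -0.18, 0] -0.28
[-0.07, -0.18, 0] -0.26
[-0.08, -0.18, 0] -0.25
[-0.08, -0.18, 0] -0.26
[-0.08, -0.18, 0] -0.25
[-0.09, -0.18, 0] -0.25
[-0.09, -0.17, 0] -0.26
[-0.09, -0.17, 0] -0.25
[-0.1, -0.17, 0] -0.26
[-0.1, -0.17, 0] -0.25
[-0.1, -0.17, 0] -0.25
[-0.1, -0.17, 0] -0.26
[-0.11, -0.16, 0] -0.25
[-0.11, -0.16, 0] -0.26
[-0.11, -0.16, 0] -0.25
[-0.12, -0.16, 0] -0.25
```

View pics/side4.png

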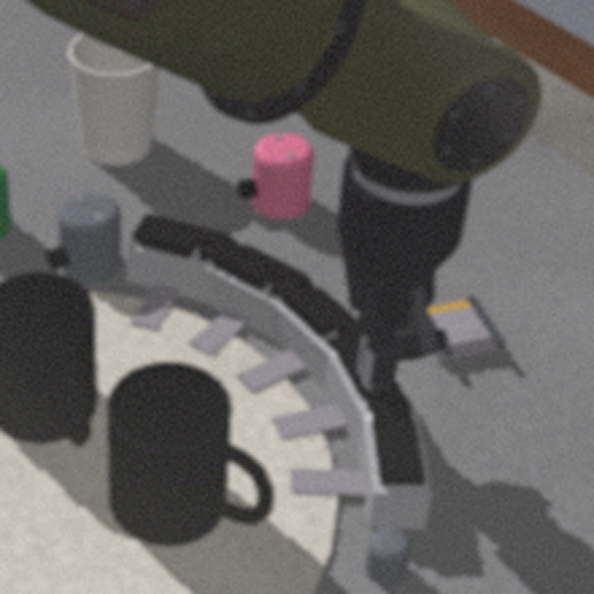

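Call:
{"op": "carry_out", "data": {
  "delta_pos": [
    [-0.07, -0.18, 0],
    [-0.07, -0.18, 0],
    [-0.08, -0.18, 0],
    [-0.08, -0.18, 0],
    [-0.08, -0.18, 0],
    [-0.09, -0.18, 0]
  ],
  "spin": [-0.28, -0.26, -0.25, -0.26, -0.25, -0.25]
}}

```text
t: 10.27
position: [0.5957, -0.1133, 0.0423]
eef_rot: [-1.539, 0.365, -0.367]
force: [1.4, 3.7, 5.8]
width: -0.001
```

Call:
{"op": "carry_out", "data": {
  "delta_pos": [
    [-0.09, -0.17, 0],
    [-0.09, -0.17, 0],
    [-0.1, -0.17, 0],
    [-0.1, -0.17, 0],
    [-0.1, -0.17, 0],
    [-0.1, -0.17, 0]
  ],
  "spin": [-0.26, -0.25, -0.26, -0.25, -0.25, -0.26]
}}

```text
t: 10.77
position: [0.5835, -0.1338, 0.0418]
eef_rot: [-1.524, 0.45, -0.45]
force: [0.7, 0.9, 3.6]
width: 0.002
```

Call:
{"op": "carry_out", "data": {
  "delta_pos": [
    [-0.11, -0.16, 0],
    [-0.11, -0.16, 0],
    [-0.11, -0.16, 0],
    [-0.12, -0.16, 0],
    [0, 0, 0],
    [0, 0, 0]
  ],
  "spin": [-0.25, -0.26, -0.25, -0.25, 0, 0]
}}

```text
t: 11.27
position: [0.5744, -0.1468, 0.0418]
eef_rot: [-1.512, 0.504, -0.503]
force: [-1.8, -2.1, 2.2]
width: 0.001
```

```bash
python3 path.py 0;  python3 - <<'E'
from h import *
im=read_camera("side")[:,:,::-1]
cv2.imwrite("pics/side5.png",cv2.resize(im[180:400,270:490],None,fx=2.7,fy=2.7,interpolation=cv2.INTER_CUBIC))
E
```

```text
t 11.2667 ang -36.07 r 0.221 yaw -36.8 z 0.0418 F [-1.77 -2.05  2.19]
```

View pics/side5.png

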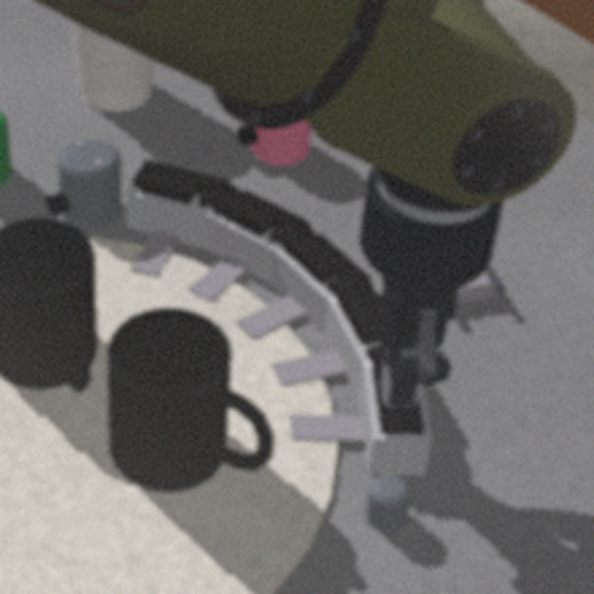

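Call:
{"op": "carry_out", "data": {
  "delta_pos": [
    [0, 0, 0.1],
    [0, 0, 0.2],
    [0, 0, 0.5],
    [0, 0, 1],
    [0, 0, 1],
    [0, 0, 1],
    [0, 0, 1],
    [0, 0, 1],
    [0, 0, 1],
    [0, 0, 0],
    [0, 0, 0],
    [0, 0, 0]
  ],
  "spin": [0, 0, 0, 0, 0, 0, 0, 0, 0, 0, 0, 0]
}}

```text
t: 12.32
position: [0.5745, -0.1461, 0.1775]
eef_rot: [-1.512, 0.504, -0.502]
force: [0.3, 0.2, -0.7]
width: 0.0
```

```bash
python3 path.py 0;  python3 - <<'E'
from h import *
im=read_camera("side")[:,:,::-1]
cv2.imwrite("pics/side6.png",cv2.resize(im[180:400,270:490],None,fx=2.7,fy=2.7,interpolation=cv2.INTER_CUBIC))
im=read_camera("top")[:,:,::-1]; cv2.imwrite("pics/top6.png",im)
for th in ["paper_cup","connector","mug_a"]:
  print(th,[( [round(b["point"][0]*640),round(b["point"][1]*480)],round(b["score"],2)) for b in boxes_of("side",th)])
E
```

```text
t 12.3167 ang -35.9 r 0.2206 yaw -36.8 z 0.1775 F [ 0.33  0.15 -0.67]
paper_cup [([316, 191], 0.94)]
connector [([444, 284], 0.8), ([363, 256], 0.3)]
mug_a [([329, 331], 0.84), ([282, 293], 0.6)]
```

View pics/side6.png

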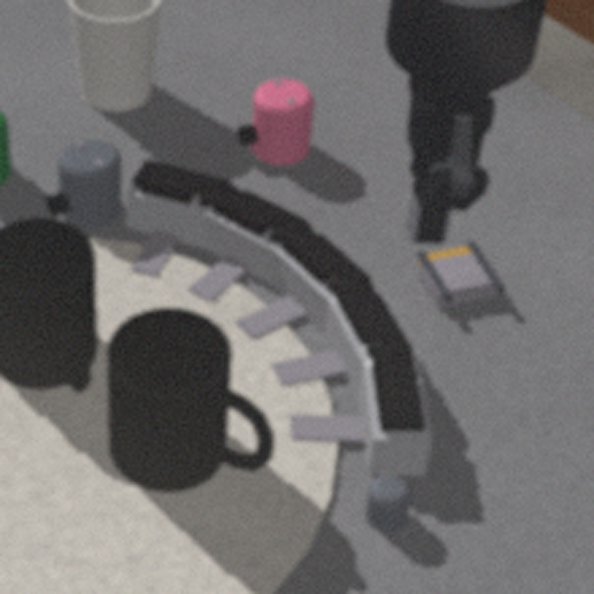

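View pics/top6.png

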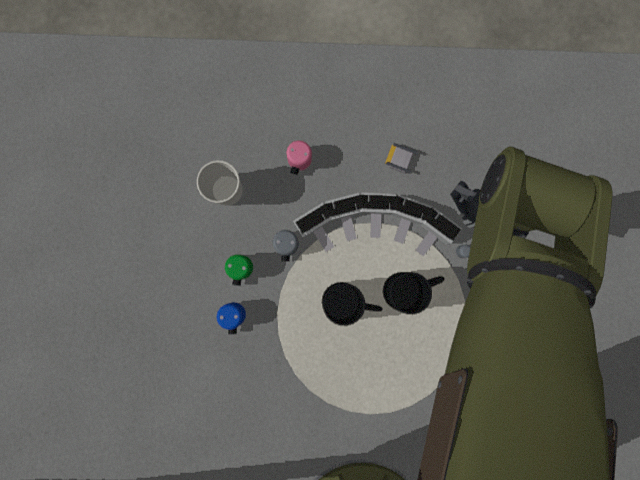

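All five pads are up again, the mugs, cup and connector are at the same pixels as before, and the tool is clear of everything.

```bash
python3 -c "
from bench import *
print(job_done())"
```

```text
the job is handed in; nothing more can be done
None
```

I stroked all five pads with closed fingertips, without lifting off, and then handed the job in. The stroke ran from pad 5, beside the grey cable box, to pad 1, beside the end post.

- **Choice of box:** Top-view candidates for the cable box were grey (285,243), green (238,267), blue (230,313) and pink (299,155). I took the grey one, which stands just past the strip's +y end.
- **Press and stroke:** The tip height stayed at 41.8–42.3 mm at every reading, about 3 mm below the pads' rest height of 45 mm. The vertical force read 2–4 N on single pads and about 6 N at the joints, where two pads are down. Nothing caught on a tongue end.
- **After lifting:** With the tip at 178 mm, the force was back to about zero. The side and top pictures show all pads up. The mugs, cup, connector and coloured boxes are where they were at the start.
- **Timing:** The job took about 12.5 s of the 51 s allowed.
- **Disagreements:** The strip fits from the different cameras differed by about 2 mm (top against wrist) and 3–5 mm (side, which also sees the pads' dark sides). I used a centre between the top and wrist fits. After the job the connector was detected about 6 pixels from its first detection in the side view, with a second low-score report on the strip. The top picture shows the connector unmoved.

I did not read how far each pad was pressed directly; I inferred it from tip height and force.

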